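Clear the panel and run the stylus along its V joint

ROBOT

A 7-joint arm with a two-finger parallel gripper is mounted at the origin on the work surface. World frame = base frame: x ahead of the robot, y to its left, z up, the work surface at z = 0. Lengths are in m, angles in rad, forces in N, time in s.
With the tool pointing down it reaches from about 0.35 to 0.9 m from the base axis. Payload 8.1 kg.
Tool frame: the origin (TCP) lies at the very end of the fingers, on their centre line; the grasp point (between the pads) lies 19 mm behind it; z points along the fingers, y is the line along which they close (so a half turn about z gives the same grasp; the last joint's range is limited). The gripper opens to 92 mm and grips with 3 to 60 N. Pads are 19 mm wide; open, the fingers measure 130 mm over their backs; the gripper's body (75 mm by 190 mm) begins 47 mm behind the grasp point.
Start: joints at [-1.264, 0.434, 0.025, 1.573, -0.012, 1.134, -0.075], TCP at [0.249, 0.573, 0.227] pointing down, gripper open.
Joint ranges: [-2.62, 2.62], [-0.44, 2.09], [-1.27, 1.32], [0.08, 2.57], [-1.32, 4.46], [0.12, 2], [-2.74, 2.74]. Speed limits (rad/s): [2.22, 2.22, 3.01, 3.01, 3.14, 3.14, 3.14].

INTERFACE

Orientations are given as a rotation vector (axis times angle).
In Python, from cell import arm gives the robot as it stands.
- The arm moves only by the tool carry_out, never from a script. Its argument "commands" is a list of rows, each a list of 7 numbers: the opening, from 0 (shut) to 1 (fully open), then the shift along the tool's x, y, z each as a share of 0.025 m, from -1 to 1, then the turn, a rotation vector about the tool's x, y, z each as a share of 0.1 rad, from -1 to 1. A call has 1 to 8 rows; each row shifts and turns the commanded pose from where the row before left it, along the tool's axes as they then stand; what a row does not reach is not made up. A row lasts 1/10 s, in which the tool goes at most 50 mm and 8.59 degrees, less where a joint would pass 70% of its speed; a pose out of reach is approached as far as the arm can. A call with a number of a shift or a turn outside -1 to 1 is refused whole. A call with a gripper value outside its range is refused whole. The fingers move at their own pace and stop on an object; "squeeze" is the grip in N (left out, the last holds). Time passes only in rows, so rows that do not move let the fingers close. It gives the time, the measured TCP pose, the force, the opening and the grip force at its end, in the units of the state.
- arm.observe(): the state, without advancing time (a new reading comes with each control period).
- arm.get_image(name): name is "scene" or "top"; returns a dict with "pixels" (384x512x3 uint8, red, green, blue), "range_z" (384x512 float32, m along the optical axis (not along the pixel's ray), 0 where there is no reading), "mtx" (3x3 intrinsics, pixels), "k1" (the pictures are not rectified: a ray, as slopes to the right and down, at radius r is drawn at 1 + k1 r^2 times it, then the intrinsics apply), "R" (3x3) and "t" (3): a world point X has camera coordinates R X + t. Camera axes: x right, y down, z forward; pixel columns grow to the right and rows downward; lengths in m; the calibration is good to about 2 mm. A picture is of the moment at which its call begins.
- arm.sign_off(): hands the job in; it is judged then, once.
The state is a dict: "clock": time; "joints": joint angles; "dq": joint speeds; "joint_efforts": joint torques, N m; "position": TCP position; "ee_rot": TCP orientation; "force": force on the tool from outside, world axes, zero at the start; "ft_torque": the same for the moment, N m; "width": opening from 0.0 (shut) to 1.0 (fully open); "gripper_force": force on a finger pad.
Only numpy, scipy, OpenCV 4.12 (cv2) and the standard library are available. Lean on these libraries where they do the work, as an engineer would, in place of code of your own. Each camera call takes 0.05 s, during which the arm holds its last target. There are 200 camera calls.

TASK

Sweep the three dark offcuts off the panel into its blue tray with the scraper block, then stand the scraper back on the bench. Then take the stylus and run its tip lightly and slowly (no faster than about 5 cm a second) down in the V joint from the green marks to the red marks, without letting it come up out of the joint on the way. Finally lift it clear and hang the stylus by its collar back in its fork stand, leaving the hand plane, glue bottle and mug where they are.

Things in the scene. Friction and masses are not known exactly. Their poses are not given: they have to be found in the camera images.
- panel: fixed panel of two pale boards, 200 mm (its x) by 160 mm (its y), top face 40 mm above the bench, with a dark V joint straight along its x axis at y = 0 over its full length: 16 mm wide at the top, 8 mm deep. A blue open tray is fixed to its +y side. Origin: centre of the panel without the tray, at bench height; z up.
- tray (a point): centre of the blue tray's inner floor, 130 mm from the panel's origin along its +y; inside the tray is 198 mm (panel's x) by 100 mm (panel's y), from the panel's side y = 80 mm to y = 180 mm; floor 5 mm above the bench, outer walls 25 mm high
- seam_start (a point): start of the seam: on the joint's centre line at the height of the boards' top faces, between two green marks; 80 mm from the panel's middle towards its -x end (20 mm in from that end)
- seam_end (a point): end of the seam: the same, between two red marks, 80 mm from the middle towards the panel's +x end
- offcut1: loose dark wooden offcut, 60 x 25 x 14 mm, lying flat on the panel at the start; origin at the centre of its underside, x along its length
- offcut2: loose dark wooden offcut, 60 x 25 x 14 mm, lying flat on the panel at the start; origin at the centre of its underside, x along its length
- offcut3: loose dark wooden offcut, 60 x 25 x 14 mm, lying flat on the panel at the start; origin at the centre of its underside, x along its length
- scraper: loose scraper block, 0.3 kg, standing on the bench: a steel blade bar 170 mm long (its x), 22 mm thick (y) and 25 mm high, and centred on top of it a red handle 110 mm long (x), 30 mm thick (y), from 25 to 80 mm high. Origin: centre of the underside; z up.
- stylus: loose stylus, 0.16 kg, 160 mm tall, hanging upright by its collar in the fork stand: steel point widening from 2 mm radius at the tip to a 12 mm thick shaft at 30 mm, shaft up to 80 mm, brass collar 40 mm in diameter at 80 to 86 mm, square orange handle 26 x 26 mm (sides along its x and y) at 86 to 160 mm. Origin: at the tip, z up to the handle.
- stylus_tip (a point): the stylus's tip (same point as its origin)
- stand: fixed grey fork stand: base 100 x 90 mm, two level prongs along its x from x = -30 to 50 mm, 22 mm apart, 18 mm wide, tops 100 mm above the bench; slot open towards -x, a post under the prongs' ends at x = 34 to 50 mm. The stylus hangs near x = 0, y = 0, collar on the prongs, tip 20 mm above the bench. Origin: centre of the base's underside.
- plane: loose bystander, to be left alone; origin at the centre of its underside: dark steel hand plane, 170 x 55 mm, 75 mm high
- glue: loose bystander, to be left alone; origin at the centre of its underside: yellow glue bottle, 64 mm in diameter, 150 mm tall
- mug: loose bystander, to be left alone; origin at the centre of its underside: blue mug, 84 mm in diameter, 90 mm tall, handle at +y
Mind the look-alikes: they are no part of the job. What is shaped like the scraper but purple or turquoise is not meant.

How it is judged:
On the way, in this order (a step that is already met when the one before it is completed fails the run):
1. all three offcuts are in the tray (x of offcut1 in the frame of panel between -0.1 and 0.1 m and y of offcut1 in the frame of panel between 0.08 and 0.185 m and z of each of offcut1, offcut2, offcut3 in the frame of panel below 0.036 m and x of offcut2 in the frame of panel between -0.1 and 0.1 m and y of offcut2 in the frame of panel between 0.08 and 0.185 m and x of offcut3 in the frame of panel between -0.1 and 0.1 m and y of offcut3 in the frame of panel between 0.08 and 0.185 m), for 0.2 s.
2. the stylus tip is down in the V joint at the green marks (x of stylus_tip in the frame of panel between -0.095 and -0.066 m and y of stylus_tip in the frame of panel between -0.008 and 0.008 m and z of stylus_tip in the frame of panel between 0.031 and 0.0385 m), for 0.05 s.
3. then it passes, still down in the joint, the point 52 mm before the middle (x of stylus_tip in the frame of panel between -0.062 and -0.042 m and y of stylus_tip in the frame of panel between -0.008 and 0.008 m and z of stylus_tip in the frame of panel between 0.031 and 0.0385 m), for 0.02 s.
4. then it passes, still down in the joint, the point 26 mm before the middle (x of stylus_tip in the frame of panel between -0.036 and -0.016 m and y of stylus_tip in the frame of panel between -0.008 and 0.008 m and z of stylus_tip in the frame of panel between 0.031 and 0.0385 m), for 0.02 s.
5. then it passes, still down in the joint, the middle (x of stylus_tip in the frame of panel between -0.01 and 0.01 m and y of stylus_tip in the frame of panel between -0.008 and 0.008 m and z of stylus_tip in the frame of panel between 0.031 and 0.0385 m), for 0.02 s.
6. then it passes, still down in the joint, the point 26 mm past the middle (x of stylus_tip in the frame of panel between 0.016 and 0.036 m and y of stylus_tip in the frame of panel between -0.008 and 0.008 m and z of stylus_tip in the frame of panel between 0.031 and 0.0385 m), for 0.02 s.
7. then it passes, still down in the joint, the point 52 mm past the middle (x of stylus_tip in the frame of panel between 0.042 and 0.062 m and y of stylus_tip in the frame of panel between -0.008 and 0.008 m and z of stylus_tip in the frame of panel between 0.031 and 0.0385 m), for 0.02 s.
8. then it reaches the red marks, still down in the joint (x of stylus_tip in the frame of panel between 0.068 and 0.095 m and y of stylus_tip in the frame of panel between -0.008 and 0.008 m and z of stylus_tip in the frame of panel between 0.031 and 0.0385 m), for 0.05 s.
At the end, for the whole second after the job is handed in: All offcuts at rest in the tray (origins inside it, under 36 mm above the bench); scraper upright on the bench (within 4 mm, tilt < 0.1 rad), at rest; stylus at rest, upright (< 0.1 rad) in the fork: tip 15 to 25 mm up, within 12 mm sideways and -35 to +30 mm along the slot of the stand's centre (all of step 1 and linear speed of each of offcut1, offcut2, offcut3, scraper, stylus below 0.02 m/s and height (world z) of scraper below 0.004 m and angle between each of scraper, stylus's own z axis and vertical below 0.1 rad and x of stylus in the frame of stand between -0.035 and 0.03 m and y of stylus in the frame of stand between -0.012 and 0.012 m and z of stylus in the frame of stand between 0.015 and 0.025 m); the robot touches nothing.
It fails at once if the offcuts are pushed or held with the fingers, the arm or the stylus instead of the scraper (contact force between any of the fingers, the arm, stylus and offcut1 above 0.5 N or contact force between any of the fingers, the arm, stylus and offcut2 above 0.5 N or contact force between any of the fingers, the arm, stylus and offcut3 above 0.5 N).
It fails at once if the stylus presses on the panel with more than 25 N (contact force between stylus and panel above 25 N).
It fails at once if the stylus moves faster than 0.12 m/s with its tip in the joint between the marks (x of stylus_tip in the frame of panel between -0.066 and 0.066 m and y of stylus_tip in the frame of panel between -0.008 and 0.008 m and z of stylus_tip in the frame of panel between 0.031 and 0.0385 m and linear speed of stylus above 0.12 m/s).
It fails at once if the stylus tip comes up out of the joint part-way along (tip within 60 mm of the middle of the seam, 1 to 10 mm above the boards) (x of stylus_tip in the frame of panel between -0.06 and 0.06 m and y of stylus_tip in the frame of panel between -0.01 and 0.01 m and z of stylus_tip in the frame of panel between 0.041 and 0.05 m).
It fails at once if the hand plane, the glue bottle or the mug is moved by more than 20 mm (distance of any of plane, glue, mug from where it was at the start of the episode above 0.02 m).
It also fails if it takes over 72 s, if anything falls off the work surface, if the arm or the gripper's body presses on something with over 40 N, if the wrist force passes 120 N, or if a joint passes its speed limit or range.

## Working session

There is one attempt and no reset: what is moved stays moved. The work goes in short steps, Python scripts to look and compute and a tool call to move; the robot and the scene stay as the last step left them, time stands still between calls to the robot, and variables do not carry over. Pictures are saved under pics/ and viewed, at most 10 in all, crops included, and the job is handed in when it is done.

Besides the shell and the picture viewer there is one more tool, called after "Emit:" by a JSON object that holds its "method" and its "body", one argument or row to a line. carry_out: Moves the arm, as the interface text tells. Shift numbers are shares of 0.025 m and turn numbers shares of 0.1 rad, none past 1 either way. Its arguments: {"type":"object","properties":{"commands":{"type":"array"},"squeeze":{"type":"number"}},"required":["commands"]}

```bash
mkdir -p pics; ls
python3 - <<'E'
from cell import arm
import cv2, numpy as np, pickle
print(arm.observe())
d={}
for n in("scene","top"):
    im=arm.get_image(n); d[n]=im
    cv2.imwrite(f"pics/{n}0.png",im["pixels"][:,:,::-1])
    print(n,im["mtx"],im["k1"],im["R"],im["t"],-im["R"].T@im["t"])
pickle.dump(d,open("im0.pkl","wb"))
E
```

```text
pics
{'clock': 0.0, 'joints': array([-1.26360082,  0.43520684,  0.02499278,  1.57410118, -0.01158913,
        1.13403398, -0.07507738]), 'dq': array([-3.11321953e-05, -9.98521611e-04, -1.35379710e-03, -2.98466564e-03,
        1.35852081e-03,  4.70016750e-04,  9.69235561e-04]), 'joint_efforts': array([-1.08710599e-03, -6.67866254e+01,  9.84408706e-01, -3.14431107e+01,
       -6.05298160e-02,  4.36273345e-02,  1.49655743e-04]), 'position': array([0.24887146, 0.57273897, 0.22595368]), 'ee_rot': array([-6.39269915e-01, -3.07569396e+00,  2.50678170e-03]), 'force': array([ 0.84267161,  0.06089654, -0.18087945]), 'ft_torque': array([0.02207118, 0.00779083, 0.04630232]), 'gripper_force': 0.0, 'width': 1.0013371715540558}
scene [[379.9039383    0.         255.00361001]
 [  0.         379.9039383  187.4021486 ]
 [  0.           0.           1.        ]] -0.06317830888152384 [[ 0.80107735  0.59853243  0.00583121]
 [ 0.34336407 -0.45153601 -0.82353891]
 [-0.49028175  0.6617206  -0.56722981]] [-0.40974948 -0.0706035   1.41309497] [ 1.0452984  -0.72170572  0.74579419]
top [[446.59793125   0.         246.82406779]
 [  0.         446.59793125 191.4069265 ]
 [  0.           0.           1.        ]] 0.0450980872653094 [[ 0.00584254 -0.99951888 -0.03046086]
 [-0.99794494 -0.00388414 -0.06395951]
 [ 0.06381042  0.03077195 -0.9974875 ]] [0.07047959 0.47878346 1.21852436] [0.39963319 0.03480897 1.24823244]
```

View pics/scene0.png

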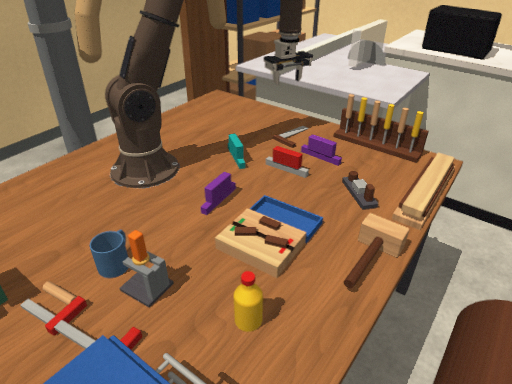

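View pics/top0.png

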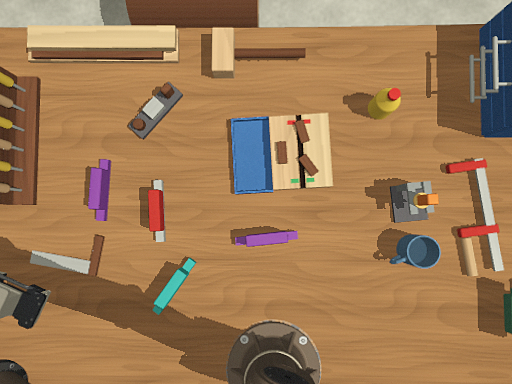

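The scene view shows the red scraper at (288,160), the panel at (262,240), the stylus and stand at (140,265), and the glue at (248,305). The top view shows the scraper at (156,210) with its length along world x, the tray at (250,155), and the boards at (300,150) with red marks at the top and green at the bottom. In that view the stand is at (412,200) with the orange handle at about (428,199), the mug at (418,250), the glue at (385,103) and the plane at (155,112).

```bash
cat > h.py <<'E'
import cv2, numpy as np
def rays(im,px):
    p=cv2.undistortPoints(np.float64(px).reshape(-1,1,2),im["mtx"],np.array([im["k1"],0,0,0.])).reshape(-1,2)
    d=np.c_[p,np.ones(len(p))]
    return -im["R"].T@im["t"], d@im["R"]      # origin, dirs with unit optical depth
def plane(im,px,z):
    o,d=rays(im,px); return o+d*((z-o[2])/d[:,2])[:,None]
def cloud(im):
    h,w=im["range_z"].shape
    px=np.stack(np.meshgrid(np.arange(w),np.arange(h)),-1).reshape(-1,2)
    o,d=rays(im,px); P=o+d*im["range_z"].reshape(-1,1)
    P[im["range_z"].ravel()==0]=np.nan
    return P.reshape(h,w,3)
def tri(imA,a,imB,b):
    (o,d),(p,e)=rays(imA,a),rays(imB,b); d=d[0];e=e[0]
    s=np.linalg.lstsq(np.c_[d,-e],p-o,rcond=None)[0]
    A=o+s[0]*d;B=p+s[1]*e; return (A+B)/2,np.linalg.norm(A-B)
def mask(im,h0,h1,s0,v0,v1=255,s1=255):
    hsv=cv2.cvtColor(im["pixels"],cv2.COLOR_RGB2HSV)
    if h0>h1: return cv2.inRange(hsv,(h0,s0,v0),(180,s1,v1))|cv2.inRange(hsv,(0,s0,v0),(h1,s1,v1))
    return cv2.inRange(hsv,(h0,s0,v0),(h1,s1,v1))
def blobs(m,amin=15):
    n,l,st,c=cv2.connectedComponentsWithStats(m)
    return [(i,st[i],c[i],l==i) for i in range(1,n) if st[i][4]>=amin]
E
python3 - <<'E'
from h import *; import pickle
np.set_printoptions(precision=4,suppress=True)
d=pickle.load(open("im0.pkl","rb"))
col={"red":(172,6,150,80),"orange":(8,16,200,150),"green":(50,75,120,80),"blue":(105,115,150,80),"dark":(0,14,90,30,115)}
for n in d:
    im=d[n];C=cloud(im)
    for k,a in col.items():
        for i,st,c,m in blobs(mask(im,*a),12):
            P=C[m];P=P[np.isfinite(P[:,0])]
            if len(P)<5: continue
            q=np.median(P,0)
            if not(0.2<q[0]<1 and abs(q[1])<.7 and q[2]<.25):continue
            r=cv2.minAreaRect(np.argwhere(m)[:,::-1].astype(np.float32))
            print(n,k,c.round(1),st[4],"med",q,"z",np.percentile(P[:,2],[5,95]),"xy5-95",np.percentile(P[:,:2],[3,97],axis=0).ravel())
    # tops by height
C=cloud(d["top"])
for name,(u0,u1,v0,v1),(z0,z1) in [("scraper handle",(135,180,170,250),(.065,.095)),("boards",(225,345,100,205),(.034,.045)),("offc",(225,345,100,205),(.048,.062)),("stand",(380,445,170,230),(.09,.11)),("prong-collar",(380,445,170,230),(.102,.125)),("handle",(380,445,170,230),(.165,.2)),("glue",(350,410,80,125),(.1,.17)),("mug",(380,450,225,280),(.08,.1))]:
    s=C[v0:v1,u0:u1].reshape(-1,3); s=s[(s[:,2]>z0)&(s[:,2]<z1)]
    if len(s)<4: print(name,len(s));continue
    r=cv2.minAreaRect(s[:,:2].astype(np.float32)*1000)
    print(name,len(s),"z",np.median(s[:,2]),"rect",np.round(r[0],1),np.round(r[1],1),round(r[2],1),"mean",s.mean(0))
E
```

```text
scene red [286.9 156.9] 470 med [0.4287 0.3002 0.0613] z [0.0312 0.0801] xy5-95 [0.373  0.2937 0.4753 0.3249]
scene red [289.4 241. ] 25 med [ 0.6633 -0.049   0.04  ] z [0.038  0.0457] xy5-95 [ 0.6594 -0.0585  0.6694 -0.0353]
scene red [281.9 249.7] 25 med [ 0.6665 -0.089   0.0406] z [0.038  0.0437] xy5-95 [ 0.6614 -0.1004  0.6719 -0.0792]
scene red [247.6 277.9] 174 med [ 0.7132 -0.2963  0.1482] z [-0.0017  0.1503] xy5-95 [ 0.6131 -0.3078  0.726  -0.178 ]
scene red [ 66.6 313.5] 559 med [ 0.3805 -0.5442  0.0237] z [0.0054 0.0274] xy5-95 [ 0.3614 -0.5963  0.3925 -0.5019]
scene red [131.6 337.3] 281 med [ 0.5508 -0.494   0.0245] z [0.0049 0.0273] xy5-95 [ 0.5325 -0.5139  0.5586 -0.474 ]
scene orange [134.3 242.9] 210 med [ 0.4526 -0.3819  0.1633] z [0.1122 0.1795] xy5-95 [ 0.3529 -0.3837  0.4625 -0.3276]
scene green [241.2 220.4] 15 med [ 0.505  -0.0591  0.0402] z [0.0387 0.0431] xy5-95 [ 0.5003 -0.0688  0.5113 -0.0487]
scene green [232.4 228.1] 14 med [ 0.5056 -0.1007  0.0396] z [0.0388 0.0407] xy5-95 [ 0.5014 -0.1078  0.5103 -0.0903]
scene blue [288.8 214.2] 1112 med [0.5801 0.0876 
[... 15315 characters left out ...]
545 z 0.04031130213355616 rect [587.9 -72.4] [199.9 162.2] 3.5 mean [ 0.5871 -0.0733  0.0403]
offc 624 z 0.054468864016225194 rect [592.1 -59.2] [154.4 102.8] 4.6 mean [ 0.5898 -0.0625  0.0544]
stand 512 z 0.10040971195574144 rect [ 460.2 -367.8] [79.2 62. ] 5.9 mean [ 0.4634 -0.3628  0.1002]
prong-collar 199 z 0.10461801543793081 rect [ 460.4 -366.8] [78.6 57.4] 4.6 mean [ 0.4579 -0.3605  0.1065]
handle 138 z 0.17940818207629872 rect [ 451.9 -369.6] [27.  23.8] 89.9 mean [ 0.4517 -0.3669  0.1784]
glue 371 z 0.11624604783394688 rect [ 711.8 -289.3] [56.2 50.7] 44.1 mean [ 0.7093 -0.2867  0.1239]
mug 255 z 0.0889360077649688 rect [ 323.5 -376. ] [85.2 83. ] 65.6 mean [ 0.3229 -0.3762  0.0883]
```

```bash
cat >> h.py <<'E'
from scipy.spatial.transform import Rotation as Ro
def need(s,x,y,z,yaw):
    "turn (tool z) and then shift, in row shares, to put TCP at x,y,z with tool y axis at yaw (rad), pointing down"
    R=Ro.from_rotvec(s["ee_rot"]).as_matrix()
    ax=np.array([-np.sin(yaw),np.cos(yaw),0]); yy=np.array([np.cos(yaw),np.sin(yaw),0])
    T=np.c_[np.cross(yy,[0,0,-1]),yy,[0,0,-1]]
    d=np.array([x,y,z])-s["position"]
    print("clock",s["clock"],"pos",s["position"].round(4),"width",round(s["width"],3),"F",s["force"].round(1),"grip",s["gripper_force"])
    print(" turn shares",(Ro.from_matrix(R.T@T).as_rotvec()/.1).round(2)," shift shares now-axes",(R.T@d/.025).round(2)," target-axes",(T.T@d/.025).round(2))
def go(x,y,z,yaw):
    from cell import arm
    need(arm.observe(),x,y,z,yaw)
E
python3 - <<'E'
from h import *; import pickle
np.set_printoptions(precision=1,suppress=True)
d=pickle.load(open("im0.pkl","rb"))
th=np.radians(3.5);B=np.array([[np.cos(th),np.sin(th)],[-np.sin(th),np.cos(th)]])
for n in d:
    C=cloud(d[n]).reshape(-1,3); C=C[np.isfinite(C[:,0])]
    red=None
    for name,(x0,x1,y0,y1,z0,z1) in dict(handle=(.35,.5,.27,.36,.074,.09),bladetop=(.3,.55,.27,.36,.018,.031),prong=(.40,.53,-.43,-.31,.096,.102),orange=(.42,.49,-.41,-.33,.173,.19),boards=(.47,.71,-.17,.04,.038,.0425)).items():
        s=C[(C[:,0]>x0)&(C[:,0]<x1)&(C[:,1]>y0)&(C[:,1]<y1)&(C[:,2]>z0)&(C[:,2]<z1)]
        if len(s)<5: print(n,name,len(s));continue
        r=cv2.minAreaRect(s[:,:2].astype(np.float32)*1000)
        print(n,name,len(s),"z",1000*np.median(s[:,2]),np.array(r[0]),np.array(r[1]),r[2],"pct",(np.percentile(s[:,:2],[2,98],axis=0)*1000).ravel())
    s=C[(C[:,0]>.48)&(C[:,0]<.7)&(C[:,1]>-.16)&(C[:,1]<.02)&(C[:,2]>.0515)&(C[:,2]<.058)]
    q=(s[:,:2]-[.5875,-.073])@B.T*1000
    g=np.zeros((200,240),np.uint8); g[np.clip((q[:,1]+100).astype(int),0,199),np.clip((q[:,0]+120).astype(int),0,239)]=255
    g=cv2.morphologyEx(g,cv2.MORPH_CLOSE,np.ones((5,5),np.uint8))
    for c in cv2.findContours(g,0,2)[0]:
        if cv2.contourArea(c)>200:
            r=cv2.minAreaRect(c);p=c.reshape(-1,2)-[120,100]; print(n," offcut panel frame c",np.array(r[0])-[120,100],np.array(r[1]),r[2],"min",p.min(0),"max",p.max(0))
a=cv2.resize(d["top"]["pixels"][165:285,370:460],None,fx=4,fy=4)[:480];b=cv2.resize(d["scene"]["pixels"][220:310,85:185],None,fx=4,fy=4)
b=cv2.copyMakeBorder(b,0,120,0,0,cv2.BORDER_CONSTANT)
cv2.imwrite("pics/stand.png",np.hstack([a,b])[:,:,::-1])
E
```

```text
scene handle 146 z 78.6790168048358 [421.7 311.8] [108.1  36.5] 3.8403990268707275 pct [370.7 293.7 474.3 326.3]
scene bladetop 132 z 23.87566321257917 [420.4 310.3] [171.3  29.2] 4.8392720222473145 pct [337.4 294.9 504.  325.4]
scene prong 321 z 99.68146752483398 [ 458.3 -369.8] [81.4 59.2] 6.128271102905273 pct [ 423.1 -400.5  498.5 -339.2]
scene orange 97 z 178.1262291037239 [ 451.1 -371.6] [26.5 24.4] 6.162898063659668 pct [ 438.7 -383.   463.5 -360.4]
scene boards 1757 z 39.46094854085669 [586.5 -74.1] [199.1 164.7] 3.588001012802124 pct [ 490.8 -152.6  682.7    3.5]
scene  offcut panel frame c [-3.9 46.6] [56.3 25.6] 1.3322198390960693 min [-32  34] max [24 60]
scene  offcut panel frame c [49.2 -9.6] [58.  27.5] 14.743562698364258 min [ 22 -27] max [79  5]
scene  offcut panel frame c [-40.4 -20. ] [59.2 25. ] 32.61924362182617 min [-71 -43] max [-11   6]
top handle 476 z 80.25062352161083 [424.  315.6] [108.   31.1] 3.7736103534698486 pct [372.2 299.2 477.  331. ]
top bladetop 174 z 25.87568986831934 [424.7 314.3] [168.5  25.7] 3.1205458641052246 pct [341.  300.8 508.2 329.7]
top prong 262 z 99.60074560774402 [ 460.5 -367.7] [79.1 61.4] 4.883965969085693 pct [ 422.6 -399.   498.7 -335.8]
top orange 123 z 179.60898797171842 [ 451.9 -369.7] [26.7 23.8] 89.85759735107422 pct [ 440.1 -381.   463.7 -357. ]
top boards 2342 z 40.271613932452375 [587.9 -72.5] [199.7 161.9] 3.4441232681274414 pct [ 492.1 -149.7  683.7    6.9]
top  offcut panel frame c [-1.5 51.5] [25. 59.] 90.0 min [-31  39] max [28 64]
top  offcut panel frame c [51.5 -4.7] [60.2 24.8] 13.570433616638184 min [ 21 -21] max [82 14]
top  offcut panel frame c [-40.8 -16.6] [59.7 25. ] 33.023868560791016 min [-72 -40] max [-11   9]
```

View pics/stand.png

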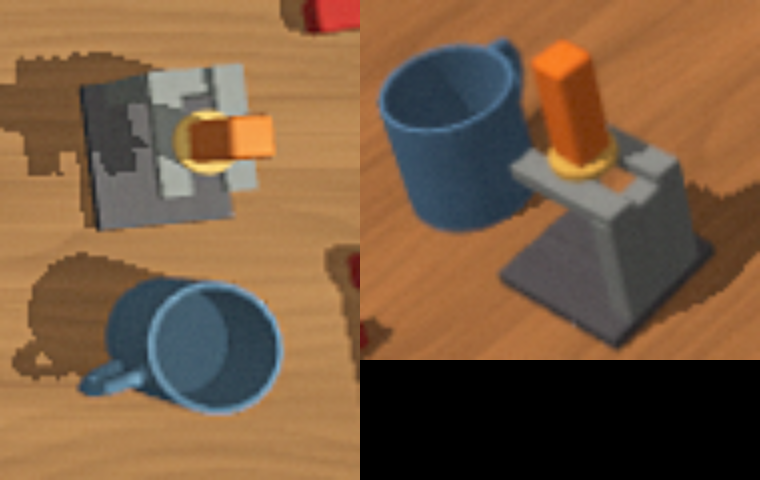

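The crop shows the stand's post on the +x side, with the slot open towards −x (the mug side) and the orange handle upright at about (225,138) in the left half. Sizes and heights match the text. Next I move to the scraper.

```bash
python3 -c "
from h import *
go(.423,.314,.15,np.radians(93.6))"
```

```text
clock 0.1 pos [0.2489 0.5728 0.226 ] width 1.0 F [-0.1  0.6  0.3] grip 0.0
 turn shares [-0.01 -0.   -4.73]  shift shares now-axes [-10.51  -6.72   3.05]  target-axes [ -6.3  -10.77   3.04]
```

Emit:
{"method": "carry_out", "body": {
  "commands": [
    [1, 0, 0, 0, 0, 0, -0.946],
    [1, 0, 0, 0, 0, 0, -0.946],
    [1, 0, 0, 0, 0, 0, -0.946],
    [1, 0, 0, 0, 0, 0, -0.946],
    [1, 0, 0, 0, 0, 0, -0.946]
  ]
}}

```text
clock: 0.6
position: [0.2489, 0.5729, 0.2263]
ee_rot: [0.105, -3.139, 0.001]
force: [0.5, 0.4, -0.1]
width: 1.003
gripper_force: 0.0
```

Emit:
{"method": "carry_out", "body": {
  "commands": [
    [1, -0.525, -0.9, 0, 0, 0, 0],
    [1, -0.525, -0.9, 0, 0, 0, 0],
    [1, -0.525, -0.9, 0, 0, 0, 0],
    [1, -0.525, -0.9, 0, 0, 0, 0],
    [1, -0.525, -0.9, 0, 0, 0, 0],
    [1, -0.525, -0.9, 0, 0, 0, 0]
  ]
}}

```text
clock: 1.2
position: [0.3365, 0.4423, 0.2264]
ee_rot: [0.099, -3.14, 0.001]
force: [-0.1, -0.2, 0.0]
width: 1.002
gripper_force: 0.0
```

Emit:
{"method": "carry_out", "body": {
  "commands": [
    [1, -0.525, -0.9, 0.4, 0, 0, 0],
    [1, -0.525, -0.9, 0.4, 0, 0, 0],
    [1, -0.525, -0.9, 0.6, 0, 0, 0],
    [1, -0.525, -0.9, 0.6, 0, 0, 0],
    [1, -0.525, -0.9, 0.5, 0, 0, 0],
    [1, -0.525, -0.9, 0.5, 0, 0, 0],
    [1, 0, 0, 0, 0, 0, 0],
    [1, 0, 0, 0, 0, 0, 0]
  ]
}}

```text
clock: 2.0
position: [0.4232, 0.3131, 0.1513]
ee_rot: [0.097, -3.139, 0.001]
force: [0.1, 1.0, -0.6]
width: 1.003
gripper_force: 0.0
```

```bash
python3 -c "
from h import *
go(.423,.314,.043,np.radians(93.6))"
```

```text
clock 2.0 pos [0.4232 0.3131 0.1513] width 1.003 F [ 0.1  1.  -0.6] grip 0.0
 turn shares [-0.01 -0.01 -0.01]  shift shares now-axes [0.   0.04 4.33]  target-axes [0.01 0.03 4.33]
```

Well aligned. Descend, close and lift.

Emit:
{"method": "carry_out", "body": {
  "commands": [
    [1, 0, 0.04, 0.8, 0, 0, 0],
    [1, 0, 0, 0.8, 0, 0, 0],
    [1, 0, 0, 0.8, 0, 0, 0],
    [1, 0, 0, 0.8, 0, 0, 0],
    [1, 0, 0, 0.6, 0, 0, 0],
    [1, 0, 0, 0.5, 0, 0, 0],
    [1, 0, 0, 0, 0, 0, 0]
  ]
}}

```text
clock: 2.7
position: [0.4221, 0.315, 0.0431]
ee_rot: [0.101, -3.138, 0.002]
force: [-0.0, 0.2, 0.1]
width: 0.999
gripper_force: 0.0
```

Emit:
{"method": "carry_out", "body": {
  "commands": [
    [0, 0, 0, 0, 0, 0, 0],
    [0, 0, 0, 0, 0, 0, 0],
    [0, 0, 0, 0, 0, 0, 0],
    [0, 0, 0, 0, 0, 0, 0],
    [0, 0, 0, 0, 0, 0, 0],
    [0, 0, 0, 0, 0, 0, 0],
    [0, 0, 0, 0, 0, 0, 0],
    [0, 0, 0, 0, 0, 0, 0]
  ],
  "squeeze": 50
}}

```text
clock: 3.5
position: [0.4232, 0.3147, 0.0442]
ee_rot: [-0.099, 3.14, -0.0]
force: [0.2, 0.3, 0.6]
width: 0.353
gripper_force: 0.1
```

Emit:
{"method": "carry_out", "body": {
  "commands": [
    [0, 0, 0, 0, 0, 0, 0],
    [0, 0, 0, 0, 0, 0, 0],
    [0, 0, 0, 0, 0, 0, 0],
    [0, 0, 0, -0.4, 0, 0, 0],
    [0, 0, 0, -0.8, 0, 0, 0],
    [0, 0, 0, -0.9, 0, 0, 0],
    [0, 0, 0, -0.9, 0, 0, 0],
    [0, 0, 0, -0.8, 0, 0, 0]
  ]
}}

```text
clock: 4.3
position: [0.4229, 0.3143, 0.1405]
ee_rot: [0.099, -3.14, 0.0]
force: [-1.0, -0.4, -4.0]
width: 0.326
gripper_force: 49.9
```

```bash
python3 -c "
from h import *
go(.595,-.136,.144,np.radians(93.5))"
```

```text
clock 4.3 pos [0.4229 0.3143 0.1405] width 0.326 F [-1.  -0.4 -4. ] grip 49.93633568286896
 turn shares [-0.   -0.    0.02]  shift shares now-axes [ -5.74 -18.41  -0.14]  target-axes [ -5.77 -18.4   -0.14]
```

Emit:
{"method": "carry_out", "body": {
  "commands": [
    [0, -0.25, -0.8, 0, 0, 0, 0],
    [0, -0.25, -0.8, 0, 0, 0, 0],
    [0, -0.25, -0.8, 0, 0, 0, 0],
    [0, -0.25, -0.8, 0, 0, 0, 0],
    [0, -0.25, -0.8, 0, 0, 0, 0],
    [0, -0.25, -0.8, 0, 0, 0, 0],
    [0, -0.25, -0.8, 0, 0, 0, 0],
    [0, -0.25, -0.8, 0, 0, 0, 0]
  ]
}}

```text
clock: 5.1
position: [0.4829, 0.1571, 0.1395]
ee_rot: [0.099, -3.139, 0.0]
force: [0.3, 0.2, -3.8]
width: 0.325
gripper_force: 49.9
```

Emit:
{"method": "carry_out", "body": {
  "commands": [
    [0, -0.25, -0.8, 0, 0, 0, 0],
    [0, -0.25, -0.8, 0, 0, 0, 0],
    [0, -0.25, -0.8, 0, 0, 0, 0],
    [0, -0.25, -0.8, 0, 0, 0, 0],
    [0, -0.25, -0.8, 0, 0, 0, 0],
    [0, -0.25, -0.8, 0, 0, 0, 0],
    [0, -0.25, -0.8, 0, 0, 0, 0],
    [0, -0.25, -0.8, 0, 0, 0, 0]
  ]
}}

```text
clock: 5.9
position: [0.5428, 0.0008, 0.1394]
ee_rot: [0.099, -3.139, -0.0]
force: [0.7, 0.0, -3.6]
width: 0.326
gripper_force: 49.9
```

Emit:
{"method": "carry_out", "body": {
  "commands": [
    [0, -0.25, -0.8, 0, 0, 0, 0],
    [0, -0.25, -0.8, 0, 0, 0, 0],
    [0, -0.25, -0.8, 0, 0, 0, 0],
    [0, -0.25, -0.8, 0, 0, 0, 0],
    [0, -0.25, -0.8, 0, 0, 0, 0],
    [0, -0.25, -0.8, 0, 0, 0, 0],
    [0, -0.25, -0.8, 0, 0, 0, 0],
    [0, 0, 0, 0, 0, 0, 0]
  ]
}}

```text
clock: 6.7
position: [0.5956, -0.1393, 0.1394]
ee_rot: [0.092, -3.14, 0.003]
force: [-0.1, 0.1, -4.7]
width: 0.323
gripper_force: 49.9
```

Run:
```python
from h import *
from cell import arm
go(.595,-.136,.0855,np.radians(93.5))
ims=[]
for n in("top","scene"):
    im=arm.get_image(n); C=cloud(im)
    m=mask(im,172,6,150,80)>0
    P=C[m];P=P[(P[:,0]>.5)&(P[:,0]<.7)&(P[:,1]>-.2)&(P[:,1]<-.08)&(P[:,2]>.1)]
    print(n,len(P),np.median(P,0).round(4),np.percentile(P,[3,97],axis=0).round(4).ravel())
    ims.append(im["pixels"])
a=cv2.resize(ims[0][90:230,215:365],None,fx=2.6,fy=2.6);b=cv2.resize(ims[1][180:320,170:320],None,fx=2.6,fy=2.6)
cv2.imwrite("pics/held.png",np.hstack([a,b])[:,:,::-1])
```

```text
clock 6.7 pos [ 0.5956 -0.1393  0.1394] width 0.323 F [-0.1  0.1 -4.7] grip 49.936898946762085
 turn shares [-0.02 -0.   -0.02]  shift shares now-axes [0.01 0.14 2.16]  target-axes [0.01 0.13 2.16]
top 59 [ 0.554  -0.1276  0.1729] [ 0.5418 -0.1339  0.1471  0.566  -0.1246  0.1791]
scene 516 [ 0.6285 -0.15    0.154 ] [ 0.565  -0.1544  0.1231  0.6486 -0.1273  0.1752]
```

View pics/held.png

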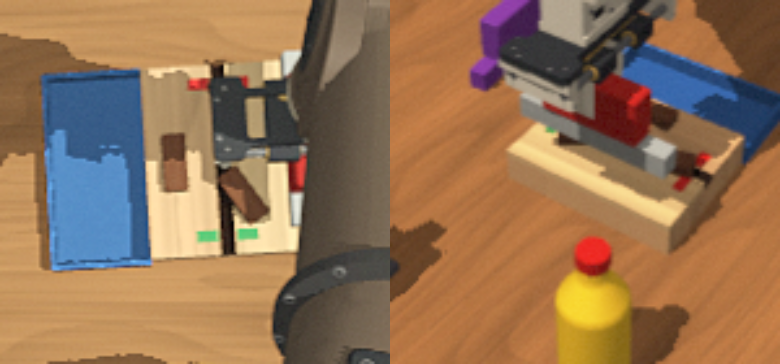

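The scraper is held upright over the near edge, in front of all the offcuts (top crop: offcuts at (173,160) and (245,195), blade at about (297,180)). Lower it.

Emit:
{"method": "carry_out", "body": {
  "commands": [
    [0, 0, 0.05, 0.6, 0, 0, 0],
    [0, 0, 0, 0.6, 0, 0, 0],
    [0, 0, 0, 0.5, 0, 0, 0],
    [0, 0, 0, 0.3, 0, 0, 0],
    [0, 0, 0, 0.15, 0, 0, 0],
    [0, 0, 0, 0, 0, 0, 0],
    [0, 0, 0, 0, 0, 0, 0]
  ]
}}

```text
clock: 7.5
position: [0.5959, -0.1341, 0.0859]
ee_rot: [-0.099, 3.139, -0.0]
force: [0.7, -0.3, -3.2]
width: 0.323
gripper_force: 49.9
```

Emit:
{"method": "carry_out", "body": {
  "commands": [
    [0, 0, 0.2, 0, 0, 0, 0],
    [0, 0, 0.3, 0, 0, 0, 0],
    [0, 0, 0.3, 0, 0, 0, 0],
    [0, 0, 0.3, 0, 0, 0, 0],
    [0, 0, 0.3, 0, 0, 0, 0],
    [0, 0, 0.3, 0, 0, 0, 0],
    [0, 0, 0.3, 0, 0, 0, 0],
    [0, 0, 0.3, 0, 0, 0, 0]
  ]
}}

```text
clock: 8.3
position: [0.592, -0.076, 0.0855]
ee_rot: [-0.099, 3.14, -0.0]
force: [-0.2, -0.8, -3.9]
width: 0.324
gripper_force: 49.9
```

Emit:
{"method": "carry_out", "body": {
  "commands": [
    [0, 0, 0.3, 0, 0, 0, 0],
    [0, 0, 0.3, 0, 0, 0, 0],
    [0, 0, 0.3, 0, 0, 0, 0],
    [0, 0, 0.3, 0, 0, 0, 0],
    [0, 0, 0.2, 0, 0, 0, 0],
    [0, 0, 0.2, 0, 0, 0, 0],
    [0, 0, 0.2, 0, 0, 0, 0],
    [0, 0, 0.2, 0, 0, 0, 0]
  ]
}}

```text
clock: 9.1
position: [0.5888, -0.0265, 0.0855]
ee_rot: [-0.099, 3.14, -0.0]
force: [-0.2, -1.0, -3.3]
width: 0.325
gripper_force: 49.9
```

Run:
```python
from h import *
from cell import arm
go(.584,.01,.086,np.radians(93.5))
ims=[arm.get_image(n)["pixels"] for n in("top","scene")]
a=cv2.resize(ims[0][90:230,215:365],None,fx=2.6,fy=2.6);b=cv2.resize(ims[1][160:300,190:340],None,fx=2.6,fy=2.6)
cv2.imwrite("pics/sweep.png",np.hstack([a,b])[:,:,::-1])
```

```text
clock 9.1 pos [ 0.5888 -0.0265  0.0855] width 0.325 F [-0.2 -1.  -3.3] grip 49.937721490859985
 turn shares [-0.    0.    0.02]  shift shares now-axes [ 0.1   1.47 -0.02]  target-axes [ 0.1   1.47 -0.02]
```

View pics/sweep.png

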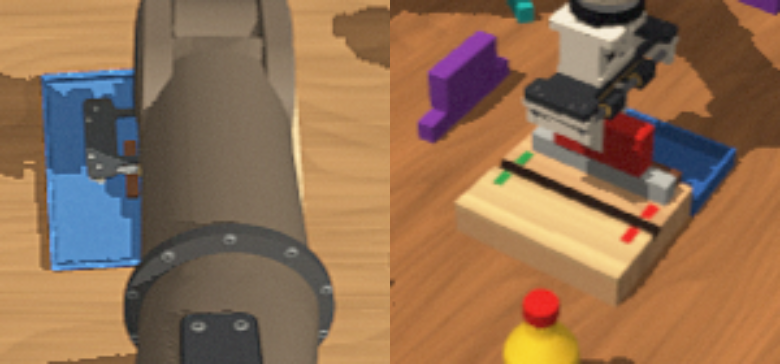

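All offcuts are ahead of the blade and the panel behind it is clear. Continue slowly over the edge.

Emit:
{"method": "carry_out", "body": {
  "commands": [
    [0, 0, 0.2, 0, 0, 0, 0],
    [0, 0, 0.2, 0, 0, 0, 0],
    [0, 0, 0.2, 0, 0, 0, 0],
    [0, 0, 0.2, 0, 0, 0, 0],
    [0, 0, 0.2, 0, 0, 0, 0],
    [0, 0, 0.2, 0, 0, 0, 0],
    [0, 0, 0.2, 0, 0, 0, 0],
    [0, 0, 0.2, 0, 0, 0, 0]
  ]
}}

```text
clock: 10.0
position: [0.5863, 0.0137, 0.0855]
ee_rot: [-0.099, 3.14, 0.0]
force: [-0.4, 0.4, -3.5]
width: 0.324
gripper_force: 49.9
```

Emit:
{"method": "carry_out", "body": {
  "commands": [
    [0, 0, 0.1, 0, 0, 0, 0],
    [0, 0, 0, 0, 0, 0, 0],
    [0, 0, 0, 0, 0, 0, 0],
    [0, 0, -0.4, 0, 0, 0, 0],
    [0, 0, 0, -0.8, 0, 0, 0],
    [0, 0, 0, -1, 0, 0, 0],
    [0, 0, 0, -1, 0, 0, 0],
    [0, 0, 0, 0, 0, 0, 0]
  ]
}}

```text
clock: 10.8
position: [0.5891, 0.0044, 0.1588]
ee_rot: [-0.097, 3.134, -0.0]
force: [1.0, -0.2, -4.8]
width: 0.326
gripper_force: 49.9
```

Run:
```python
from h import *
go(.423,.314,.145,np.radians(93.6))
```

```text
clock 10.8 pos [0.5891 0.0044 0.1588] width 0.326 F [ 1.  -0.2 -4.8] grip 49.937320947647095
 turn shares [-0.    0.06 -0.01]  shift shares now-axes [ 5.87 12.77  0.51]  target-axes [ 5.85 12.78  0.55]
```

Emit:
{"method": "carry_out", "body": {
  "commands": [
    [0, 0.366, 0.8, 0, 0, 0, 0],
    [0, 0.366, 0.8, 0, 0, 0, 0],
    [0, 0.366, 0.8, 0, 0, 0, 0],
    [0, 0.366, 0.8, 0, 0, 0, 0],
    [0, 0.366, 0.8, 0, 0, 0, 0],
    [0, 0.366, 0.8, 0, 0, 0, 0],
    [0, 0.366, 0.8, 0, 0, 0, 0],
    [0, 0.366, 0.8, 0, 0, 0, 0]
  ]
}}

```text
clock: 11.6
position: [0.5029, 0.1605, 0.1544]
ee_rot: [0.098, -3.139, 0.001]
force: [0.5, 0.4, -4.2]
width: 0.325
gripper_force: 49.9
```

Emit:
{"method": "carry_out", "body": {
  "commands": [
    [0, 0.366, 0.8, 0, 0, 0, 0],
    [0, 0.366, 0.8, 0, 0, 0, 0],
    [0, 0.366, 0.8, 0, 0, 0, 0],
    [0, 0.366, 0.8, 0, 0, 0, 0],
    [0, 0.366, 0.8, 0, 0, 0, 0],
    [0, 0.366, 0.8, 0, 0, 0, 0],
    [0, 0.366, 0.8, 0, 0, 0, 0],
    [0, 0.366, 0.8, 0, 0, 0, 0]
  ]
}}

```text
clock: 12.4
position: [0.4201, 0.3155, 0.1544]
ee_rot: [0.098, -3.139, 0.001]
force: [0.5, -0.5, -3.8]
width: 0.327
gripper_force: 49.9
```

Run:
```python
from h import *
from cell import arm
go(.423,.314,.044,np.radians(93.6))
th=np.radians(3.5);B=np.array([[np.cos(th),np.sin(th)],[-np.sin(th),np.cos(th)]])
ims=[]
for n in("top","scene"):
    im=arm.get_image(n);ims.append(im["pixels"]);C=cloud(im)
    m=mask(im,0,14,90,30,140)
    for i,st,c,mm in blobs(m,25):
        P=C[mm];P=P[np.isfinite(P[:,0])];q=(P[:,:2]-[.5872,-.0733])@B.T
        if len(P) and abs(np.median(q[:,0]))<.11 and -.09<np.median(q[:,1])<.19: print(n,c.round(),st[4],np.median(q,0).round(3),"min",q.min(0).round(3),"max",q.max(0).round(3),"z",np.percentile(P[:,2],[5,50,95]).round(3))
a=cv2.resize(ims[0][90:230,215:365],None,fx=2.6,fy=2.6);b=cv2.resize(ims[1][160:300,190:340],None,fx=2.6,fy=2.6)
cv2.imwrite("pics/tray.png",np.hstack([a,b])[:,:,::-1])
```

```text
clock 12.4 pos [0.4201 0.3155 0.1544] width 0.327 F [ 0.5 -0.5 -3.8] grip 49.93635535240173
 turn shares [-0.01 -0.01 -0.01]  shift shares now-axes [-0.12 -0.06  4.42]  target-axes [-0.11 -0.07  4.42]
top [299. 137.] 95 [0.041 0.001] min [-0.018 -0.002] max [0.108 0.007] z [0.031 0.034 0.039]
top [253. 134.] 100 [0.06  0.128] min [0.031 0.114] max [0.087 0.142] z [0.016 0.019 0.023]
top [256. 163.] 245 [-0.026  0.121] min [-0.065  0.109] max [0.029 0.136] z [0.02  0.03  0.042]
top [301. 179.] 32 [-0.076  0.002] min [-0.09  -0.002] max [-0.053  0.007] z [0.031 0.035 0.039]
scene [285. 219.] 327 [0.008 0.114] min [-0.067  0.096] max [0.086 0.139] z [0.014 0.022 0.038]
scene [278. 247.] 455 [0.097 0.004] min [-0.13  -0.078] max [0.108 0.079] z [-0.002  0.029  0.039]
scene [316. 231.] 31 [0.105 0.143] min [0.099 0.085] max [0.108 0.203] z [-0.003 -0.001  0.002]
```

View pics/tray.png

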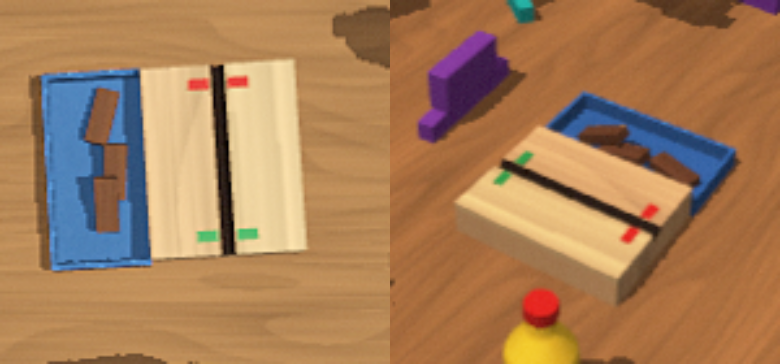

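All three offcuts are in the tray (top crop: (103,115), (115,170), (106,205)), with one resting on another well under the height limit. Set the scraper down.

Emit:
{"method": "carry_out", "body": {
  "commands": [
    [0, 0, 0, 0.9, 0, 0, 0],
    [0, 0, 0, 0.9, 0, 0, 0],
    [0, 0, 0, 0.9, 0, 0, 0],
    [0, 0, 0, 0.8, 0, 0, 0],
    [0, 0, 0, 0.5, 0, 0, 0],
    [0, 0, 0, 0.26, 0, 0, 0],
    [0, 0, 0, 0, 0, 0, 0],
    [0, 0, 0, 0, 0, 0, 0]
  ]
}}

```text
clock: 13.3
position: [0.421, 0.3159, 0.0495]
ee_rot: [-0.099, 3.139, 0.001]
force: [1.1, -0.6, -3.6]
width: 0.322
gripper_force: 49.9
```

Emit:
{"method": "carry_out", "body": {
  "commands": [
    [0, 0, 0, 0.12, 0, 0, 0],
    [0, 0, 0, 0.06, 0, 0, 0],
    [0, 0, 0, 0, 0, 0, 0]
  ]
}}

```text
clock: 13.6
position: [0.4205, 0.3159, 0.0446]
ee_rot: [-0.099, 3.14, 0.0]
force: [-0.5, 0.1, -4.9]
width: 0.326
gripper_force: 49.9
```

Emit:
{"method": "carry_out", "body": {
  "commands": [
    [0, 0, 0, 0.04, 0, 0, 0],
    [0, 0, 0, 0.03, 0, 0, 0],
    [0, 0, 0, 0, 0, 0, 0]
  ]
}}

```text
clock: 13.9
position: [0.4206, 0.316, 0.0442]
ee_rot: [-0.099, 3.139, 0.001]
force: [-5.2, -3.0, 17.0]
width: 0.326
gripper_force: 50.0
```

Emit:
{"method": "carry_out", "body": {
  "commands": [
    [1, 0, 0, 0, 0, 0, 0],
    [1, 0, 0, 0, 0, 0, 0],
    [1, 0, 0, 0, 0, 0, 0],
    [1, 0, 0, 0, 0, 0, 0],
    [1, 0, 0, 0, 0, 0, 0],
    [1, 0, 0, -0.4, 0, 0, 0],
    [1, 0, 0, -0.8, 0, 0, 0],
    [1, 0, 0, -1, 0, 0, 0]
  ]
}}

```text
clock: 14.7
position: [0.42, 0.3154, 0.0983]
ee_rot: [0.099, -3.139, 0.002]
force: [0.6, 0.3, 0.1]
width: 0.965
gripper_force: 0.0
```

Emit:
{"method": "carry_out", "body": {
  "commands": [
    [1, 0, 0, -1, 0, 0, 0],
    [1, 0, 0, -1, 0, 0, 0],
    [1, 0, 0, -1, 0, 0, 0],
    [1, 0, 0, -1, 0, 0, 0],
    [1, 0, 0, -1, 0, 0, 0],
    [1, 0, 0, 0, 0, 0, 0]
  ]
}}

```text
clock: 15.3
position: [0.4219, 0.317, 0.2268]
ee_rot: [-0.099, 3.135, 0.007]
force: [-0.1, 0.5, -0.2]
width: 1.004
gripper_force: 0.0
```

Run:
```python
from h import *
from cell import arm
go(.4515,-.3706,.225,np.radians(95.5))
for n in("top","scene"):
    im=arm.get_image(n);C=cloud(im).reshape(-1,3)
    for nm,m in dict(scr=(C[:,0]>.35)&(C[:,0]<.5)&(C[:,1]>.27)&(C[:,1]<.36)&(C[:,2]>.074)&(C[:,2]<.09),orange=(C[:,0]>.42)&(C[:,0]<.49)&(C[:,1]>-.41)&(C[:,1]<-.33)&(C[:,2]>.173)&(C[:,2]<.19)).items():
        s=C[m]; print(n,nm,len(s),cv2.minAreaRect(s[:,:2].astype(np.float32)*1000) if len(s) else "",np.median(s[:,2]))
```

```text
clock 15.3 pos [0.4219 0.317  0.2268] width 1.004 F [-0.1  0.5 -0.2] grip 0.0
 turn shares [ 0.04  0.05 -0.33]  shift shares now-axes [  0.55 -27.52  -0.04]  target-axes [  1.46 -27.49   0.07]
top scr 88 ((421.09161376953125, 314.75885009765625), (108.10331726074219, 29.470420837402344), 2.303816795349121) 0.08087971620764445
top orange 123 ((452.04754638671875, -369.14154052734375), (23.920673370361328, 25.85000228881836), 0.45021122694015503) 0.18006235005261462
scene scr 146 ((418.83966064453125, 309.2285461425781), (110.61927795410156, 34.2957763671875), 4.564891815185547) 0.07861775458381398
scene orange 92 ((450.82281494140625, -370.83587646484375), (26.407997131347656, 24.520994186401367), 0.032269589602947235) 0.178162662186589
```

Emit:
{"method": "carry_out", "body": {
  "commands": [
    [1, 0.03, -0.86, 0, 0, 0, -0.1],
    [1, 0.03, -0.86, 0, 0, 0, 0],
    [1, 0.03, -0.86, 0, 0, 0, 0],
    [1, 0.03, -0.86, 0, 0, 0, 0],
    [1, 0.03, -0.86, 0, 0, 0, 0],
    [1, 0.03, -0.86, 0, 0, 0, 0],
    [1, 0.03, -0.86, 0, 0, 0, 0],
    [1, 0.03, -0.86, 0, 0, 0, 0]
  ]
}}

```text
clock: 16.2
position: [0.426, 0.1426, 0.2218]
ee_rot: [0.115, -3.138, 0.001]
force: [1.1, -0.2, -0.6]
width: 1.001
gripper_force: 0.0
```

Emit:
{"method": "carry_out", "body": {
  "commands": [
    [1, 0.03, -0.86, 0, 0, 0, 0],
    [1, 0.03, -0.86, 0, 0, 0, 0],
    [1, 0.03, -0.86, 0, 0, 0, 0],
    [1, 0.03, -0.86, 0, 0, 0, 0],
    [1, 0.03, -0.86, 0, 0, 0, 0],
    [1, 0.03, -0.86, 0, 0, 0, 0],
    [1, 0.03, -0.86, 0, 0, 0, 0],
    [1, 0.03, -0.86, 0, 0, 0, 0]
  ]
}}

```text
clock: 17.0
position: [0.4326, -0.0291, 0.2219]
ee_rot: [0.115, -3.138, 0.0]
force: [0.7, 0.1, 0.2]
width: 0.997
gripper_force: 0.0
```

Emit:
{"method": "carry_out", "body": {
  "commands": [
    [1, 0.03, -0.86, 0, 0, 0, 0],
    [1, 0.03, -0.86, 0, 0, 0, 0],
    [1, 0.03, -0.86, 0, 0, 0, 0],
    [1, 0.03, -0.86, 0, 0, 0, 0],
    [1, 0.03, -0.86, 0, 0, 0, 0],
    [1, 0.03, -0.86, 0, 0, 0, 0],
    [1, 0.03, -0.86, 0, 0, 0, 0],
    [1, 0.03, -0.86, 0, 0, 0, 0]
  ]
}}

```text
clock: 17.8
position: [0.4392, -0.2007, 0.2218]
ee_rot: [0.115, -3.138, -0.001]
force: [0.4, 0.7, -0.4]
width: 1.003
gripper_force: 0.0
```

Emit:
{"method": "carry_out", "body": {
  "commands": [
    [1, 0.03, -0.86, 0, 0, 0, 0],
    [1, 0.03, -0.86, 0, 0, 0, 0],
    [1, 0.03, -0.86, 0, 0, 0, 0],
    [1, 0.03, -0.86, 0, 0, 0, 0],
    [1, 0.03, -0.86, 0, 0, 0, 0],
    [1, 0.03, -0.86, 0, 0, 0, 0],
    [1, 0.03, -0.86, 0, 0, 0, 0],
    [1, 0, 0, 0, 0, 0, 0]
  ]
}}

```text
clock: 18.6
position: [0.4444, -0.3533, 0.2217]
ee_rot: [0.109, -3.138, 0.001]
force: [0.2, -0.4, 0.6]
width: 0.998
gripper_force: 0.0
```

```bash
python3 -c "
from h import *
go(.4515,-.3700,.124,np.radians(94.2))"
```

```text
clock 18.6 pos [ 0.4444 -0.3533  0.2217] width 0.998 F [ 0.2 -0.4  0.6] grip 0.0
 turn shares [-0.01 -0.02 -0.04]  shift shares now-axes [-0.25 -0.68  3.91]  target-axes [-0.23 -0.69  3.91]
```

Emit:
{"method": "carry_out", "body": {
  "commands": [
    [1, -0.25, -0.68, 0, 0, 0, 0],
    [1, 0, 0, 0.6, 0, 0, 0],
    [1, 0, 0, 0.8, 0, 0, 0],
    [1, 0, 0, 0.8, 0, 0, 0],
    [1, 0, 0, 0.8, 0, 0, 0],
    [1, 0, 0, 0.6, 0, 0, 0],
    [1, 0, 0, 0.3, 0, 0, 0],
    [1, 0, 0, 0, 0, 0, 0]
  ]
}}

```text
clock: 19.4
position: [0.4525, -0.366, 0.1239]
ee_rot: [0.115, -3.137, -0.003]
force: [-0.2, 0.6, 0.1]
width: 0.995
gripper_force: 0.0
```

```bash
python3 -c "
from h import *
go(.4515,-.3700,.124,np.radians(94.2))"
```

```text
clock 19.4 pos [ 0.4525 -0.366   0.1239] width 0.995 F [-0.2  0.6  0.1] grip 0.0
 turn shares [ 0.02 -0.02  0.  ]  shift shares now-axes [ 0.05 -0.16 -0.  ]  target-axes [ 0.05 -0.16 -0.  ]
```

Emit:
{"method": "carry_out", "body": {
  "commands": [
    [1, 0, -0.16, 0, 0, 0, 0],
    [1, 0, 0, 0, 0, 0, 0],
    [0, 0, 0, 0, 0, 0, 0],
    [0, 0, 0, 0, 0, 0, 0],
    [0, 0, 0, 0, 0, 0, 0],
    [0, 0, 0, 0, 0, 0, 0],
    [0, 0, 0, 0, 0, 0, 0],
    [0, 0, 0, 0, 0, 0, 0]
  ],
  "squeeze": 30
}}

```text
clock: 20.2
position: [0.4535, -0.3711, 0.1252]
ee_rot: [-0.115, 3.139, 0.0]
force: [-0.3, 0.3, -0.2]
width: 0.53
gripper_force: 0.0
```

Emit:
{"method": "carry_out", "body": {
  "commands": [
    [0, 0, 0, 0, 0, 0, 0],
    [0, 0, 0, 0, 0, 0, 0],
    [0, 0, 0, 0, 0, 0, 0],
    [0, 0, 0, 0, 0, 0, 0],
    [0, 0, 0, 0, 0, 0, 0],
    [0, 0, 0, 0, 0, 0, 0]
  ],
  "squeeze": 30
}}

```text
clock: 20.8
position: [0.4535, -0.3709, 0.1251]
ee_rot: [0.115, -3.139, -0.001]
force: [0.8, 1.7, -1.4]
width: 0.282
gripper_force: 30.0
```

```bash
python3 -c "
from h import *
go(.4515,-.3700,.124,np.radians(94.2))"
```

```text
clock 20.8 pos [ 0.4535 -0.3709  0.1251] width 0.282 F [ 0.8  1.7 -1.4] grip 29.98150795698166
 turn shares [ 0. -0. -0.]  shift shares now-axes [0.08 0.04 0.04]  target-axes [0.08 0.04 0.04]
```

Emit:
{"method": "carry_out", "body": {
  "commands": [
    [0, 0, 0, -0.3, 0, 0, 0],
    [0, 0, 0, -0.6, 0, 0, 0],
    [0, 0, 0, -0.8, 0, 0, 0],
    [0, 0, 0, -0.8, 0, 0, 0],
    [0, 0, 0, -0.8, 0, 0, 0],
    [0, 0, 0, -0.8, 0, 0, 0],
    [0, 0, 0, -0.5, 0, 0, 0],
    [0, 0, 0, 0, 0, 0, 0]
  ]
}}

```text
clock: 21.6
position: [0.4542, -0.372, 0.2421]
ee_rot: [-0.114, 3.137, -0.003]
force: [1.1, 0.2, -2.1]
width: 0.282
gripper_force: 30.0
```

```bash
python3 -c "
from h import *
go(.5094,-.0782,.205,np.radians(93.6))"
```

```text
clock 21.6 pos [ 0.4542 -0.372   0.2421] width 0.282 F [ 1.1  0.2 -2.1] grip 29.98173862695694
 turn shares [-0.02  0.03  0.1 ]  shift shares now-axes [-3.06 11.56  1.47]  target-axes [-2.94 11.59  1.48]
```

Emit:
{"method": "carry_out", "body": {
  "commands": [
    [0, -0.188, 0.72, 0, 0, 0, 0.1],
    [0, -0.188, 0.72, 0, 0, 0, 0],
    [0, -0.188, 0.72, 0, 0, 0, 0],
    [0, -0.188, 0.72, 0, 0, 0, 0],
    [0, -0.188, 0.72, 0, 0, 0, 0],
    [0, -0.188, 0.72, 0, 0, 0, 0],
    [0, -0.188, 0.72, 0, 0, 0, 0],
    [0, -0.188, 0.72, 0, 0, 0, 0]
  ]
}}

```text
clock: 22.4
position: [0.4813, -0.224, 0.2391]
ee_rot: [0.099, -3.138, -0.001]
force: [0.1, 1.0, -1.4]
width: 0.283
gripper_force: 30.0
```

Emit:
{"method": "carry_out", "body": {
  "commands": [
    [0, -0.188, 0.72, 0, 0, 0, 0],
    [0, -0.188, 0.72, 0, 0, 0, 0],
    [0, -0.188, 0.72, 0, 0, 0, 0],
    [0, -0.188, 0.72, 0.3, 0, 0, 0],
    [0, -0.188, 0.72, 0.3, 0, 0, 0],
    [0, -0.188, 0.72, 0.3, 0, 0, 0],
    [0, -0.188, 0.72, 0.3, 0, 0, 0],
    [0, -0.188, 0.72, 0.3, 0, 0, 0]
  ]
}}

```text
clock: 23.2
position: [0.5097, -0.0781, 0.2014]
ee_rot: [0.099, -3.139, -0.0]
force: [0.1, -0.0, -1.8]
width: 0.285
gripper_force: 30.0
```

Emit:
{"method": "carry_out", "body": {
  "commands": [
    [0, 0, 0, 0, 0, 0, 0],
    [0, 0, 0, 0, 0, 0, 0]
  ]
}}

```text
clock: 23.4
position: [0.5097, -0.0789, 0.202]
ee_rot: [0.1, -3.138, 0.0]
force: [0.5, 0.0, -0.2]
width: 0.281
gripper_force: 30.0
```

Run:
```python
from h import *
from cell import arm
go(.5094,-.0782,.165,np.radians(93.6))
im=arm.get_image("scene")
cv2.imwrite("pics/tip.png",cv2.resize(im["pixels"][130:250,170:330],None,fx=5,fy=5,interpolation=cv2.INTER_CUBIC)[:,:,::-1])
import pickle;pickle.dump(im,open("tip.pkl","wb"))
```

```text
clock 23.4 pos [ 0.5097 -0.0789  0.202 ] width 0.281 F [ 0.5  0.  -0.2] grip 29.981630444526672
 turn shares [-0.   -0.02  0.01]  shift shares now-axes [0.01 0.03 1.48]  target-axes [0.01 0.03 1.48]
```

View pics/tip.png

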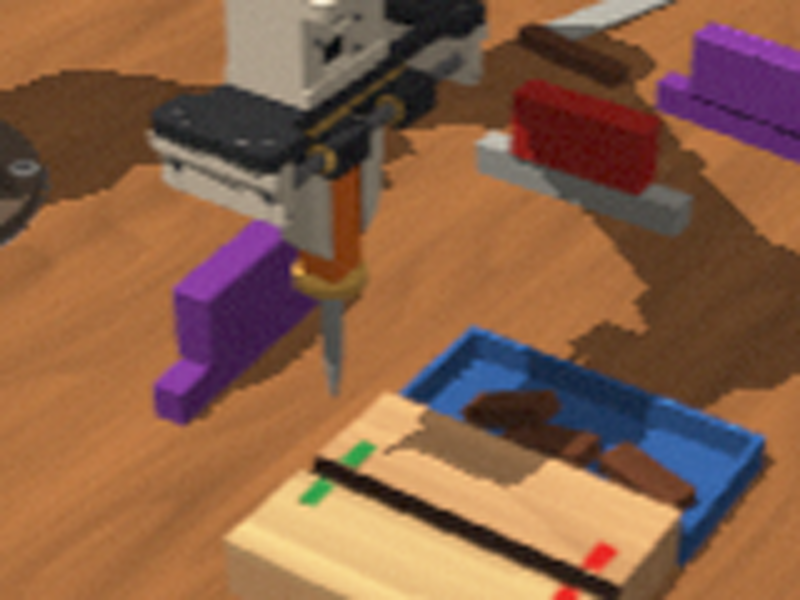

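The tip hangs at crop (336,392), which is image (237,208), and the stylus is upright. The green marks are at crop (316,492) and (358,455). Check the tip against the expected point.

Run:
```python
from h import *; import pickle
im=pickle.load(open("tip.pkl","rb"))
for z in(.094,.097,.1): print(plane(im,[[170+336.5/5-.4,130+394/5-.4]],z).round(4))
print("expected .5077 -.0789; mark mid scene:",plane(im,[[170+(316+358)/10-.4,130+(492+455)/10-.4]],.04).round(4))
```

```text
[[ 0.5036 -0.075   0.094 ]]
[[ 0.5061 -0.078   0.097 ]]
[[ 0.5086 -0.081   0.1   ]]
expected .5077 -.0789; mark mid scene: [[ 0.5059 -0.0792  0.04  ]]
```

The tip is over the joint's centre line at the green marks. Lower it gently.

Emit:
{"method": "carry_out", "body": {
  "commands": [
    [0, 0, 0.03, 0.5, 0, 0, 0],
    [0, 0, 0, 0.5, 0, 0, 0],
    [0, 0, 0, 0.5, 0, 0, 0],
    [0, 0, 0, 0.4, 0, 0, 0],
    [0, 0, 0, 0.25, 0, 0, 0],
    [0, 0, 0, 0, 0, 0, 0],
    [0, 0, 0, 0, 0, 0, 0]
  ]
}}

```text
clock: 24.15
position: [0.5103, -0.0782, 0.149]
ee_rot: [-0.099, 3.14, -0.0]
force: [-0.0, 0.6, -1.5]
width: 0.281
gripper_force: 30.0
```

Run:
```python
from h import *
go(.5094,-.0782,.1395,np.radians(93.6))
```

```text
clock 24.15 pos [ 0.5103 -0.0782  0.149 ] width 0.281 F [-0.   0.6 -1.5] grip 29.981757402420044
 turn shares [-0.  0.  0.]  shift shares now-axes [0.04 0.   0.38]  target-axes [0.04 0.   0.38]
```

Emit:
{"method": "carry_out", "body": {
  "commands": [
    [0, 0, 0, 0.08, 0, 0, 0],
    [0, 0, 0, 0.08, 0, 0, 0],
    [0, 0, 0, 0.06, 0, 0, 0],
    [0, 0, 0, 0.06, 0, 0, 0],
    [0, 0, 0, 0, 0, 0, 0]
  ]
}}

```text
clock: 24.65
position: [0.5101, -0.0781, 0.1418]
ee_rot: [0.099, -3.14, -0.0]
force: [-0.2, -0.4, -2.0]
width: 0.283
gripper_force: 30.0
```

Emit:
{"method": "carry_out", "body": {
  "commands": [
    [0, 0, 0, 0.04, 0, 0, 0],
    [0, 0, 0, 0.03, 0, 0, 0],
    [0, 0, 0, 0, 0, 0, 0]
  ]
}}

```text
clock: 24.95
position: [0.5101, -0.0781, 0.1401]
ee_rot: [0.099, -3.14, -0.0]
force: [0.0, -0.0, -2.5]
width: 0.28
gripper_force: 30.0
```

Emit:
{"method": "carry_out", "body": {
  "commands": [
    [0, 0, 0, 0.03, 0, 0, 0],
    [0, 0, 0, 0, 0, 0, 0]
  ]
}}

```text
clock: 25.15
position: [0.5102, -0.0782, 0.1394]
ee_rot: [0.099, -3.14, -0.0]
force: [-0.1, -0.1, -2.2]
width: 0.282
gripper_force: 30.0
```

Emit:
{"method": "carry_out", "body": {
  "commands": [
    [0, 0, 0, 0.02, 0, 0, 0],
    [0, 0, 0, 0, 0, 0, 0]
  ]
}}

```text
clock: 25.35
position: [0.5102, -0.0781, 0.1389]
ee_rot: [-0.099, 3.14, 0.0]
force: [0.2, 0.5, -1.2]
width: 0.283
gripper_force: 30.0
```

Emit:
{"method": "carry_out", "body": {
  "commands": [
    [0, 0, 0, 0.02, 0, 0, 0],
    [0, 0, 0, 0, 0, 0, 0]
  ]
}}

```text
clock: 25.55
position: [0.5103, -0.0781, 0.1385]
ee_rot: [-0.099, 3.14, 0.0]
force: [0.4, 0.5, -1.3]
width: 0.279
gripper_force: 30.0
```

Emit:
{"method": "carry_out", "body": {
  "commands": [
    [0, 0, 0, 0.02, 0, 0, 0],
    [0, 0, 0, 0, 0, 0, 0]
  ]
}}

```text
clock: 25.75
position: [0.5103, -0.0781, 0.1381]
ee_rot: [-0.099, 3.14, 0.0]
force: [0.0, -0.3, 1.0]
width: 0.285
gripper_force: 30.0
```

Light contact of about 3 N in the V. Run along the joint at 4 cm/s.

Emit:
{"method": "carry_out", "body": {
  "commands": [
    [0, -0.08, 0, 0, 0, 0, 0],
    [0, -0.16, 0, 0, 0, 0, 0],
    [0, -0.16, 0, 0, 0, 0, 0],
    [0, -0.16, 0, 0, 0, 0, 0],
    [0, -0.16, 0, 0, 0, 0, 0],
    [0, -0.16, 0, 0, 0, 0, 0]
  ]
}}

```text
clock: 26.35
position: [0.5324, -0.0766, 0.1379]
ee_rot: [0.099, -3.14, -0.0]
force: [-1.6, 3.7, 0.5]
width: 0.282
gripper_force: 30.0
```

Emit:
{"method": "carry_out", "body": {
  "commands": [
    [0, -0.16, 0.01, 0, 0, 0, 0],
    [0, -0.16, 0.01, 0, 0, 0, 0],
    [0, -0.16, 0.005, 0, 0, 0, 0],
    [0, -0.16, 0.005, 0, 0, 0, 0],
    [0, -0.16, 0, 0, 0, 0, 0],
    [0, -0.16, 0, 0, 0, 0, 0]
  ]
}}

```text
clock: 26.95
position: [0.5565, -0.0747, 0.138]
ee_rot: [-0.099, 3.14, -0.0]
force: [-0.7, 0.1, -1.7]
width: 0.278
gripper_force: 30.0
```

Emit:
{"method": "carry_out", "body": {
  "commands": [
    [0, -0.16, 0.003, 0.01, 0, 0, 0],
    [0, -0.16, 0.003, 0, 0, 0, 0],
    [0, -0.16, 0.003, 0, 0, 0, 0],
    [0, -0.16, 0.003, 0, 0, 0, 0],
    [0, -0.16, 0.003, 0, 0, 0, 0],
    [0, -0.16, 0.003, 0, 0, 0, 0]
  ]
}}

```text
clock: 27.55
position: [0.5803, -0.0727, 0.1377]
ee_rot: [-0.099, 3.14, -0.0]
force: [0.3, 0.1, -1.2]
width: 0.282
gripper_force: 30.0
```

Emit:
{"method": "carry_out", "body": {
  "commands": [
    [0, -0.16, 0.002, 0.01, 0, 0, 0],
    [0, -0.16, 0.002, 0, 0, 0, 0],
    [0, -0.16, 0.002, 0, 0, 0, 0],
    [0, -0.16, 0.002, 0, 0, 0, 0],
    [0, -0.16, 0.002, 0, 0, 0, 0],
    [0, -0.16, 0.002, 0, 0, 0, 0]
  ]
}}

```text
clock: 28.15
position: [0.6042, -0.071, 0.1375]
ee_rot: [0.099, -3.14, 0.0]
force: [-1.1, -2.5, 0.4]
width: 0.284
gripper_force: 30.0
```

Emit:
{"method": "carry_out", "body": {
  "commands": [
    [0, -0.16, 0.002, 0, 0, 0, 0],
    [0, -0.16, 0.002, 0, 0, 0, 0],
    [0, -0.16, 0.002, 0, 0, 0, 0],
    [0, -0.16, 0.002, 0, 0, 0, 0],
    [0, -0.16, 0.002, 0, 0, 0, 0],
    [0, -0.16, 0.002, 0, 0, 0, 0]
  ]
}}

```text
clock: 28.75
position: [0.628, -0.0692, 0.1375]
ee_rot: [0.099, -3.14, 0.0]
force: [-3.6, -3.5, 0.8]
width: 0.283
gripper_force: 30.0
```

Emit:
{"method": "carry_out", "body": {
  "commands": [
    [0, -0.16, -0.006, 0, 0, 0, 0],
    [0, -0.16, -0.006, 0, 0, 0, 0],
    [0, -0.16, -0.006, 0, 0, 0, 0],
    [0, -0.16, -0.004, 0, 0, 0, 0],
    [0, -0.16, -0.002, 0, 0, 0, 0]
  ]
}}

```text
clock: 29.25
position: [0.6482, -0.0681, 0.1375]
ee_rot: [0.099, -3.14, -0.0]
force: [-2.4, -2.8, 1.5]
width: 0.284
gripper_force: 30.0
```

Emit:
{"method": "carry_out", "body": {
  "commands": [
    [0, -0.16, 0, 0, 0, 0, 0],
    [0, -0.16, 0, 0, 0, 0, 0],
    [0, -0.16, 0, 0, 0, 0, 0],
    [0, -0.16, 0, 0, 0, 0, 0],
    [0, -0.16, 0, 0, 0, 0, 0],
    [0, -0.08, 0, 0, 0, 0, 0],
    [0, 0, 0, 0, 0, 0, 0],
    [0, 0, 0, 0, 0, 0, 0]
  ]
}}

```text
clock: 30.05
position: [0.6704, -0.0668, 0.1376]
ee_rot: [-0.099, 3.139, -0.0]
force: [0.5, -2.1, -0.3]
width: 0.28
gripper_force: 30.0
```

Run:
```python
from h import *
from cell import arm
go(.6684,-.0682,.138,np.radians(93.6))
im=arm.get_image("scene")
cv2.imwrite("pics/end.png",cv2.resize(im["pixels"][180:280,230:360],None,fx=5,fy=5,interpolation=cv2.INTER_CUBIC)[:,:,::-1])
```

```text
clock 30.05 pos [ 0.6704 -0.0668  0.1376] width 0.28 F [ 0.5 -2.1 -0.3] grip 29.991879165172577
 turn shares [-0.    0.01  0.  ]  shift shares now-axes [ 0.08 -0.05 -0.02]  target-axes [ 0.08 -0.05 -0.02]
```

View pics/end.png

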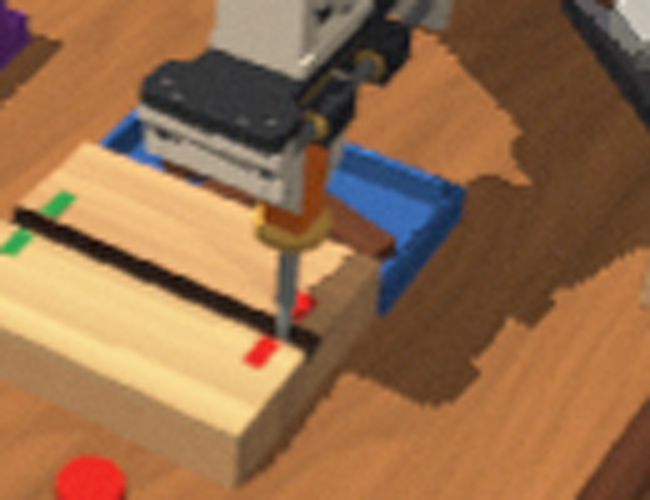

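The stylus tip is down in the joint between the red marks, at crop (283,335). Lift clear and go back to the stand.

Emit:
{"method": "carry_out", "body": {
  "commands": [
    [0, 0, 0, -0.3, 0, 0, 0],
    [0, 0, 0, -0.6, 0, 0, 0],
    [0, 0, 0, -0.8, 0, 0, 0],
    [0, 0, 0, -0.8, 0, 0, 0],
    [0, 0, 0, -0.8, 0, 0, 0],
    [0, 0, 0, -0.8, 0, 0, 0],
    [0, 0, 0, 0, 0, 0, 0]
  ]
}}

```text
clock: 30.8
position: [0.6716, -0.0666, 0.2442]
ee_rot: [-0.1, 3.134, 0.0]
force: [1.0, -0.1, -1.4]
width: 0.288
gripper_force: 30.0
```

Run:
```python
from h import *
go(.4535,-.3709,.245,np.radians(94.2))
```

```text
clock 30.8 pos [ 0.6716 -0.0666  0.2442] width 0.288 F [ 1.  -0.1 -1.4] grip 29.9844753742218
 turn shares [ 0.    0.06 -0.1 ]  shift shares now-axes [  9.48 -11.59  -0.09]  target-axes [  9.59 -11.5   -0.03]
```

Emit:
{"method": "carry_out", "body": {
  "commands": [
    [0, 0.6, -0.72, 0, 0, 0, -0.1],
    [0, 0.6, -0.72, 0, 0, 0, 0],
    [0, 0.6, -0.72, 0, 0, 0, 0],
    [0, 0.6, -0.72, 0, 0, 0, 0],
    [0, 0.6, -0.72, 0, 0, 0, 0],
    [0, 0.6, -0.72, 0, 0, 0, 0],
    [0, 0.6, -0.72, 0, 0, 0, 0],
    [0, 0.6, -0.72, 0, 0, 0, 0]
  ]
}}

```text
clock: 31.6
position: [0.5596, -0.2193, 0.2395]
ee_rot: [0.115, -3.139, -0.001]
force: [0.3, -0.5, -2.4]
width: 0.281
gripper_force: 30.0
```

Emit:
{"method": "carry_out", "body": {
  "commands": [
    [0, 0.6, -0.72, 0, 0, 0, 0],
    [0, 0.6, -0.72, 0, 0, 0, 0],
    [0, 0.6, -0.72, 0, 0, 0, 0],
    [0, 0.6, -0.72, 0, 0, 0, 0],
    [0, 0.6, -0.72, 0, 0, 0, 0],
    [0, 0.6, -0.72, 0, 0, 0, 0],
    [0, 0.6, -0.72, 0, 0, 0, 0],
    [0, 0.6, -0.72, 0, 0, 0, 0]
  ]
}}

```text
clock: 32.4
position: [0.4507, -0.3716, 0.2396]
ee_rot: [0.116, -3.139, -0.001]
force: [0.0, -0.2, -1.6]
width: 0.284
gripper_force: 30.0
```

Emit:
{"method": "carry_out", "body": {
  "commands": [
    [0, 0, 0, 0, 0, 0, 0],
    [0, 0, 0, 0, 0, 0, 0]
  ]
}}

```text
clock: 32.6
position: [0.451, -0.3713, 0.2396]
ee_rot: [0.113, -3.14, -0.001]
force: [0.7, 0.4, -1.8]
width: 0.283
gripper_force: 30.0
```

Run:
```python
from h import *
go(.4535,-.3709,.1251,np.radians(94.2))
```

```text
clock 32.6 pos [ 0.451  -0.3713  0.2396] width 0.283 F [ 0.7  0.4 -1.8] grip 29.984691739082336
 turn shares [ 0.01 -0.   -0.01]  shift shares now-axes [-0.1   0.01  4.58]  target-axes [-0.1   0.01  4.58]
```

Emit:
{"method": "carry_out", "body": {
  "commands": [
    [0, -0.1, 0.01, 0.4, 0, 0, 0],
    [0, 0, 0, 0.4, 0, 0, 0],
    [0, 0, 0, 0.6, 0, 0, 0],
    [0, 0, 0, 0.7, 0, 0, 0],
    [0, 0, 0, 0.7, 0, 0, 0],
    [0, 0, 0, 0.7, 0, 0, 0],
    [0, 0, 0, 0.6, 0, 0, 0],
    [0, 0, 0, 0.2, 0, 0, 0]
  ]
}}

```text
clock: 33.4
position: [0.4532, -0.3693, 0.1299]
ee_rot: [0.117, -3.137, -0.004]
force: [0.1, 0.0, -2.8]
width: 0.281
gripper_force: 30.0
```

Emit:
{"method": "carry_out", "body": {
  "commands": [
    [0, 0, 0, 0, 0, 0, 0],
    [0, 0, 0, 0, 0, 0, 0]
  ]
}}

```text
clock: 33.6
position: [0.4541, -0.371, 0.1327]
ee_rot: [-0.116, 3.139, -0.0]
force: [-0.2, -0.7, -1.3]
width: 0.283
gripper_force: 30.0
```

Run:
```python
from h import *
from cell import arm
go(.4535,-.3709,.1251,np.radians(94.2))
im=arm.get_image("scene")
cv2.imwrite("pics/hang.png",cv2.resize(im["pixels"][200:310,80:190],None,fx=5,fy=5,interpolation=cv2.INTER_CUBIC)[:,:,::-1])
```

```text
clock 33.6 pos [ 0.4541 -0.371   0.1327] width 0.283 F [-0.2 -0.7 -1.3] grip 29.98462289571762
 turn shares [-0.  0.  0.]  shift shares now-axes [0.02 0.   0.31]  target-axes [0.02 0.   0.31]
```

View pics/hang.png

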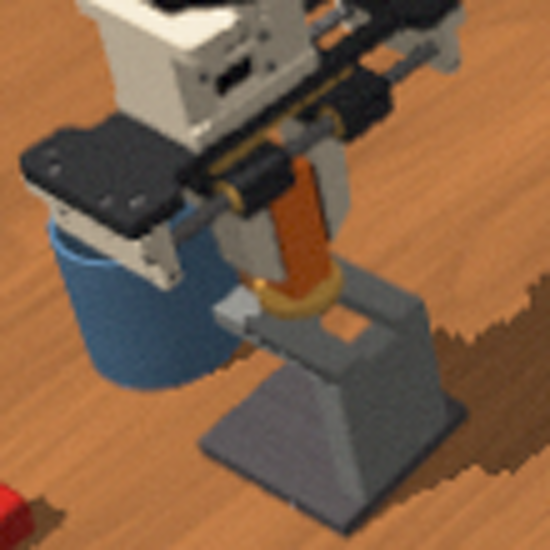

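The shaft is in the slot, with the collar just above the prongs at crop (300,295). Lower until it touches.

Emit:
{"method": "carry_out", "body": {
  "commands": [
    [0, 0, 0, 0.1, 0, 0, 0],
    [0, 0, 0, 0.1, 0, 0, 0],
    [0, 0, 0, 0.06, 0, 0, 0],
    [0, 0, 0, 0, 0, 0, 0],
    [0, 0, 0, 0, 0, 0, 0]
  ]
}}

```text
clock: 34.15
position: [0.4537, -0.3711, 0.126]
ee_rot: [0.115, -3.139, -0.0]
force: [-0.1, -0.1, -2.6]
width: 0.282
gripper_force: 30.0
```

Emit:
{"method": "carry_out", "body": {
  "commands": [
    [0, 0, 0, 0.03, 0, 0, 0],
    [0, 0, 0, 0, 0, 0, 0]
  ]
}}

```text
clock: 34.35
position: [0.4537, -0.3711, 0.1252]
ee_rot: [-0.115, 3.139, 0.0]
force: [0.2, 0.1, -1.6]
width: 0.283
gripper_force: 30.0
```

Emit:
{"method": "carry_out", "body": {
  "commands": [
    [0, 0, 0, 0.02, 0, 0, 0],
    [0, 0, 0, 0, 0, 0, 0]
  ]
}}

```text
clock: 34.55
position: [0.4538, -0.3711, 0.1251]
ee_rot: [-0.115, 3.139, 0.0]
force: [-1.6, 1.3, 3.2]
width: 0.281
gripper_force: 30.0
```

Contact. Release and rise.

Emit:
{"method": "carry_out", "body": {
  "commands": [
    [1, 0, 0, 0, 0, 0, 0],
    [1, 0, 0, 0, 0, 0, 0],
    [1, 0, 0, 0, 0, 0, 0],
    [1, 0, 0, 0, 0, 0, 0],
    [1, 0, 0, 0, 0, 0, 0],
    [1, 0, 0, 0, 0, 0, 0],
    [1, 0, 0, 0, 0, 0, 0],
    [1, 0, 0, -0.3, 0, 0, 0]
  ]
}}

```text
clock: 35.35
position: [0.4532, -0.3706, 0.1316]
ee_rot: [0.115, -3.138, -0.002]
force: [0.4, 0.3, 0.0]
width: 0.932
gripper_force: 0.0
```

Emit:
{"method": "carry_out", "body": {
  "commands": [
    [1, 0, 0, -0.8, 0, 0, 0],
    [1, 0, 0, -1, 0, 0, 0],
    [1, 0, 0, -1, 0, 0, 0],
    [1, 0, 0, -1, 0, 0, 0],
    [1, 0, 0, -1, 0, 0, 0],
    [1, 0, 0, -0.6, 0, 0, 0],
    [1, 0, 0, 0, 0, 0, 0],
    [1, 0, 0, 0, 0, 0, 0]
  ]
}}

```text
clock: 36.15
position: [0.4537, -0.3709, 0.2672]
ee_rot: [-0.115, 3.139, -0.0]
force: [-0.5, -0.4, -0.5]
width: 1.001
gripper_force: 0.0
```

Run:
```python
from h import *
from cell import arm
print(arm.observe()["position"])
im=arm.get_image("scene");C=cloud(im).reshape(-1,3)
for nm,(x0,x1,y0,y1,z0,z1) in dict(scr=(.35,.5,.27,.36,.074,.09),orange=(.42,.49,-.41,-.33,.173,.19),glue=(.66,.76,-.34,-.24,.1,.17),mug=(.26,.39,-.43,-.3,.08,.1)).items():
    s=C[(C[:,0]>x0)&(C[:,0]<x1)&(C[:,1]>y0)&(C[:,1]<y1)&(C[:,2]>z0)&(C[:,2]<z1)]
    print(nm,len(s),cv2.minAreaRect(s[:,:2].astype(np.float32)*1000)if len(s) else"",np.median(s[:,2]))
a=cv2.resize(im["pixels"][100:320,70:390],None,fx=2.5,fy=2.5)
cv2.imwrite("pics/final.png",a[:,:,::-1])
```

```text
[ 0.45369751 -0.37094946  0.26723246]
scr 146 ((418.6064147949219, 311.41815185546875), (110.453125, 31.929790496826172), 2.3528525829315186) 0.07891570921004665
orange 94 ((452.34210205078125, -373.8652038574219), (23.45256233215332, 22.798377990722656), 4.994143962860107) 0.1778722752634001
glue 513 ((714.821533203125, -298.4671325683594), (50.46486282348633, 42.64222717285156), 42.72925567626953) 0.11749199498398122
mug 289 ((321.83343505859375, -378.7454833984375), (82.73170471191406, 85.25211334228516), 83.75809478759766) 0.08703442405587314
```

View pics/final.png

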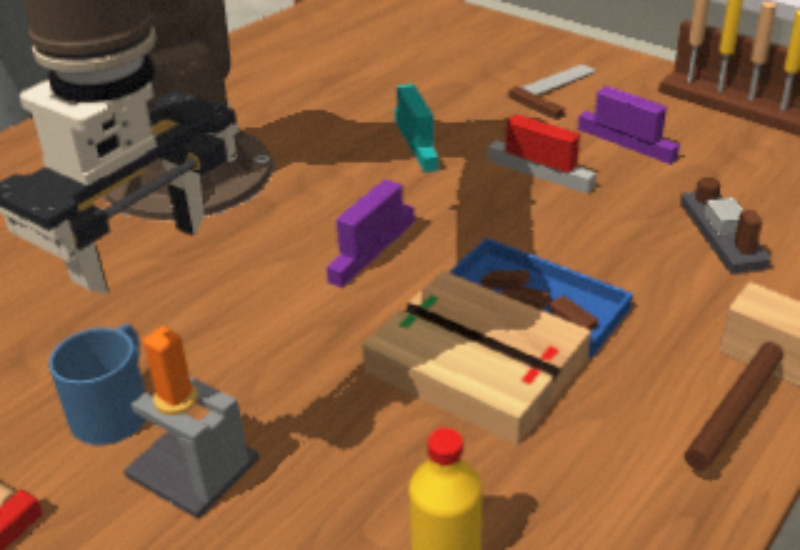

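The stylus hangs upright in the fork at (168,370), the scraper stands on the bench at (543,150), and the offcuts are in the tray at (540,295). The bystanders have not moved. Hand in.

```bash
python3 -c "
from cell import arm
print(arm.sign_off())"
```

```text
the job is handed in; nothing more can be done
None
```

The job is handed in after about 36 s: the three offcuts are in the tray, the scraper stands on the bench, the joint was traced from green to red, the stylus hangs in its fork, and nothing in the last picture shows the plane, glue or mug disturbed; the hand-in gave no verdict.

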